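Close and lock a treatment console for transport

TASK

Make the treatment console ready for transport: press its wide filter cover and its narrow socket cover down until each clicks and lies flat by itself, and then slide the lock fin fully to its end stop, so that the lock's tongues lie over the tabs of both covers. Leave the bottle, the jar and the hand applicator standing or lying where they are.

Things in the scene. Friction and masses are not known exactly. Their poses are not given: they have to be found in the camera images.
- console: White treatment console, 210 (x) x 340 (y) x 88 mm high, heavy, fixed to the bench. Origin: centre of its underside; x from its front (dark display, robot side) to its back, y to the robot's left, z up. Two bays in its top have grey covers: wide at y +5 to +135 mm, narrow at y -110 to -40 mm. The black lock bar runs along the top's front, at x -75 mm, between end-stop blocks 102 mm high.
- wide_cover (a joint): Angle of the wide filter cover, rad: 0 shut and flat, up to 1.25 open. Lightly sprung open; friction holds it about where it is put. A catch resists from about 0.1 rad and is passed at about 0.04; that takes about 7 N down at the press patch. Then it pulls the cover shut to 0 and holds it. Released earlier, the cover springs open again.
- wide_cover_press (a point): Centre of the ribbed press patch on the wide cover's upper face, mid-width, 79.5 mm from its hinge line, 22.5 mm from the free edge. Moves and tilts with the cover (x in the plate towards the hinge, z out of its upper face). Shut, it is 94 mm above the bench at console x -24.5, y +70 mm.
- wide_cover_hinge (a point): Middle of the wide cover's hinge line (along console y), at console x +55, y +70 mm, 92 mm above the bench, at half plate thickness; turns with the cover. Plate 130 mm wide, 4 mm thick, 102 mm from hinge to free edge; the free edge is on the robot's side and rises as it opens. A tab 16 mm wide, 14 mm long stands out of the free edge's middle.
- narrow_cover (a joint): Angle of the narrow socket cover, rad: 0 shut and flat, up to 1.25 open. Behaves like the wide cover: its catch resists from about 0.16 rad and is passed at about 0.065; that takes about 10 N down at the press patch. Then it pulls the cover shut to 0 and holds it.
- narrow_cover_press (a point): Centre of the ribbed press patch on the narrow cover's upper face, mid-width, 44.5 mm from its hinge line, 22.5 mm from the free edge; axes as on the wide cover. Shut, it is 94 mm above the bench at console x -24.5, y -75 mm.
- narrow_cover_hinge (a point): Middle of the narrow cover's hinge line (along console y), at console x +20, y -75 mm, 92 mm above the bench, at half plate thickness; turns with the cover. Plate 70 mm wide, 4 mm thick, 67 mm from hinge to free edge, with the same tab; opens the same way.
- lock (a joint): Travel of the lock along console +y, m: 0 unlocked, 0.034 end stop, locked. About 2 N friction; stays where left. Black bar 240 mm long, 12 mm wide, top 100 mm above the bench. Its two 14 mm wide tongues reach towards the covers; locked, they lie 3 mm above the shut covers' tabs. An unshut cover blocks its tongue; a tongue pushed forward too early blocks its cover.
- lock_grip (a point): Grip point of the lock's upright fin, 14 mm (console x) x 22 mm (console y), rising from the bar's top at 100 mm to 130 mm above the bench; the point is on its middle axis, 118 mm above the bench. Moves with the lock; at travel 0 it is at console x -75, y -17 mm. Over 40 mm free beside it along y above 104 mm height.
- bottle: White plastic bottle, 60 mm across, 160 mm tall, standing loose beside the console; to be left alone. Origin: centre of its underside.
- jar: Glass jar with a metal lid, 68 mm across, 75 mm tall, standing loose beside the console; to be left alone. Origin: centre of its underside.
- applicator: Grey and white hand applicator lying loose near the console: a disc 72 mm across and 27 mm high with a straight handle reaching 135 mm from the disc's centre along its x; to be left alone. Origin: centre of the disc's underside.

How it is judged (in metres and radians):
On the way, in this order (a step that is already met when the one before it is completed fails the run):
1. both covers are pressed down past their catches while the lock is still back (value of joint wide_cover below 0.03 rad and value of joint narrow_cover below 0.045 rad and value of joint lock below 0.02 m), for 0.2 s.
2. the lock is slid to its end stop (value of joint lock above 0.031 m), for 0.2 s.
At the end, for the whole second after the job is handed in: Both covers are held shut by their catches (wide below 0.03 rad, narrow below 0.045 rad), the lock is within 3 mm of its end stop, and the bottle, jar and applicator are at rest (value of joint wide_cover below 0.03 rad and value of joint narrow_cover below 0.045 rad and value of joint lock above 0.031 m and linear speed of each of bottle, jar, applicator below 0.02 m/s); the robot touches nothing.
It fails at once if the bottle was moved more than 30 mm or tipped (distance of bottle from where it was at the start of the episode above 0.03 m or angle between bottle's own z axis and vertical above 0.35 rad).
It fails at once if the jar was moved more than 30 mm or tipped (distance of jar from where it was at the start of the episode above 0.03 m or angle between jar's own z axis and vertical above 0.35 rad).
It fails at once if the applicator was moved more than 30 mm (distance of applicator from where it was at the start of the episode above 0.03 m).
It also fails if it takes over 51 s, if anything falls off the work surface, if the arm or the gripper's body presses on something with over 40 N, if the wrist force passes 120 N, or if a joint passes its speed limit or range.

ROBOT

A 6-joint arm with a two-finger parallel gripper is mounted at the origin on the work surface. World frame = base frame: x ahead of the robot, y to its left, z up, the work surface at z = 0. Lengths are in mm, angles in rad, forces in N, time in s.
With the tool pointing down it reaches from about 250 to 775 mm from the base axis. Payload 8.9 kg.
Tool frame: the origin (TCP) lies between the finger pads; the fingertips stand bot.tip_extent ahead of it and the grasp point (between the pads) lies 2 mm behind it (bot.tip_extent is the distance from the TCP to the fingertips, in mm); y points along the fingers, z is the direction in which the jaws open and shut, and the axes are right-handed (so a half turn about y gives the same grasp; the last joint's range is limited). The gripper opens to 85 mm and grips with 20 to 120 N. Pads are 22 mm wide; open, the fingers measure 114 mm over their backs; the gripper's body (76 mm by 85 mm) begins 54 mm behind the grasp point. The pads swing forward as they close: fully open they stand 13 mm farther back than shut.
Start: joints at [-1.304, 0.291, -0.153, 1.127, 0, 1.431], TCP at [207.247, -482.361, 248.305] pointing down, gripper open.
Joint ranges: [-2.52, 2.52], [-0.91, 1.74], [-1.3, 1.37], [-1.96, 2.02], [-1.52, 1.47], [-3.14, 3.14]. Speed limits (rad/s): [2.22, 2.22, 2.79, 3.14, 3.14, 3.14].

INTERFACE

Orientations are given as a rotation vector (axis times angle).
In Python, from bench import bot, optics, close_job gives the robot as it stands. The module is installed in compiled form; this text tells all that it offers.
- The arm moves only by the tool play_rows, never from a script. Its argument "steps" is a list of rows, each an object with "linear": the shift along the tool's x, y, z in cm, a list of three; "spin": the turn about the tool's y in rad. A call has 1 to 20 rows; each row is the pose to reach, as a shift and turn from the pose commanded when the call began, along the tool's axes at that moment; what a row does not reach only later rows make up. A row lasts 1/12 s, in which the tool goes at most 41.7 mm and 7.16 degrees, less where a joint would pass 70% of its speed; a pose out of reach is approached as far as the arm can. A call with a gripper value outside its range is refused whole. "fingers" is the closure, from 0 (fully open) to 1 (shut), set as the call begins (left out, the last holds). The fingers move at their own pace and stop on an object; "grip_force" is the grip in N (left out, the last holds). Time passes only in rows, so rows that repeat a pose let the fingers close. It gives the time, the measured TCP pose, the force and the opening at its end, in the units of the state.
- bot.observe(): the state, without advancing time (a new reading comes with each control period).
- optics.snapshot(name): name is "side" or "top"; returns the picture (400x640x3 uint8, red, green, blue); there is no depth.
- optics.calibration(name): a dict with "mtx" (3x3 intrinsics, pixels), "origin" and "attitude" of the camera in the world. Camera axes: x right, y up, looking along -z (the intrinsics and any distortion apply to the point x, -y, -z); pixel columns grow to the right and rows downward; lengths in mm; the calibration is good to about 2 mm. A picture is of the moment at which its call begins. calibration takes no time and is no camera call.
- close_job(): hands the job in, once; it reports no verdict.
The state is a dict: "time": time; "joint_positions": joint angles; "dq": joint speeds; "joint_efforts": joint torques, N m; "tcp_pos": TCP position; "orientation": TCP orientation; "contact_force": force on the tool from outside, world axes, zero at the start; "moment": the same for the moment, N m; "gripper_width": finger opening in mm.
Only numpy, scipy, OpenCV 4.12 (cv2) and the standard library are available. Lean on these libraries where they do the work, as an engineer would, in place of code of your own. Each camera call takes 0.05 s, during which the arm holds its last target.

## Working session

There is one attempt and no reset: what is moved stays moved. The work goes in short steps, Python scripts to look and compute and a tool call to move; the robot and the scene stay as the last step left them, time stands still between calls to the robot, and variables do not carry over. Pictures are saved under pics/ and viewed, and the job is handed in when it is done.

Besides the shell and the picture viewer there is one more tool, called after ">>>" as a command line: name --argument value ..., lists and objects as JSON in quotes. play_rows: Moves the arm, as the interface text tells. Its arguments: {"type":"object","properties":{"steps":{"type":"array"},"fingers":{"type":"number"},"grip_force":{"type":"number"}},"required":["steps"]}

```bash
mkdir -p pics; ls; python3 - <<'E'
from bench import bot, optics
import cv2, numpy as np
np.set_printoptions(precision=4,suppress=True)
print(bot.observe(), bot.tip_extent)
for n in ("side","top"):
    print(n, optics.calibration(n))
    cv2.imwrite(f"pics/{n}0.png", optics.snapshot(n)[:,:,::-1])
E
```

```text
pics
{'time': 0.0, 'joint_positions': array([-1.3043,  0.2913, -0.1541,  1.1267,  0.    ,  1.4315]), 'dq': array([ 0.0002, -0.0008, -0.001 , -0.0009, -0.0006,  0.0004]), 'joint_efforts': array([ -0.0017, -53.7139,  33.1378,   0.0157,  -0.0002,  -0.    ]), 'tcp_pos': array([ 207.1346, -481.9425,  247.734 ]), 'orientation': array([-0.4112,  1.9996, -1.9969]), 'contact_force': array([ 0.4896, -0.5261, -0.2724]), 'moment': array([-0.0069,  0.0208, -0.0162]), 'gripper_width': 84.9128214489241} 17.0
side {'mtx': array([[487.8654,   0.    , 320.99  ],
       [  0.    , 487.8654, 191.4509],
       [  0.    ,   0.    ,   1.    ]]), 'origin': array([538.4428, 947.8299, 738.6672]), 'attitude': array([ 0.0519, -1.4449, -2.7627])}
top {'mtx': array([[500.3914,   0.    , 320.7835],
       [  0.    , 500.3914, 203.9234],
       [  0.    ,   0.    ,   1.    ]]), 'origin': array([ 436.9338,   20.3767, 1305.9828]), 'attitude': array([ 0.1052, -0.082 , -1.5858])}
```

View pics/side0.png

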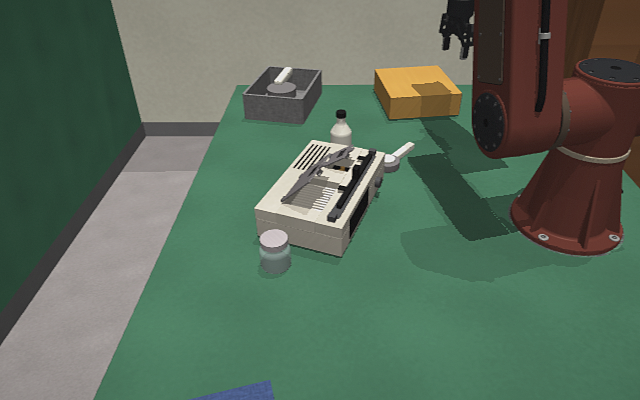

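View pics/top0.png

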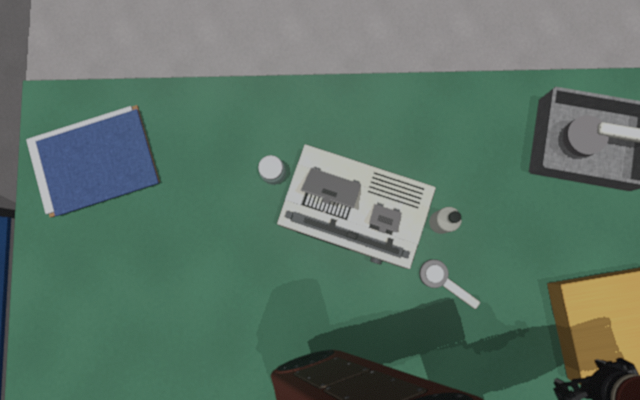

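Top view: console at about (356,207), jar (271,169), bottle (450,219), applicator disc (434,273). I'll enlarge the console in both views.

```bash
python3 - <<'E'
import cv2
a=cv2.imread("pics/top0.png")[135:285,260:460]; cv2.imwrite("pics/top0c.png",cv2.resize(a,None,fx=4,fy=4,interpolation=cv2.INTER_CUBIC))
a=cv2.imread("pics/side0.png")[125:265,240:400]; cv2.imwrite("pics/side0c.png",cv2.resize(a,None,fx=4,fy=4,interpolation=cv2.INTER_CUBIC))
E
```

```text
(no output)
```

View pics/top0c.png

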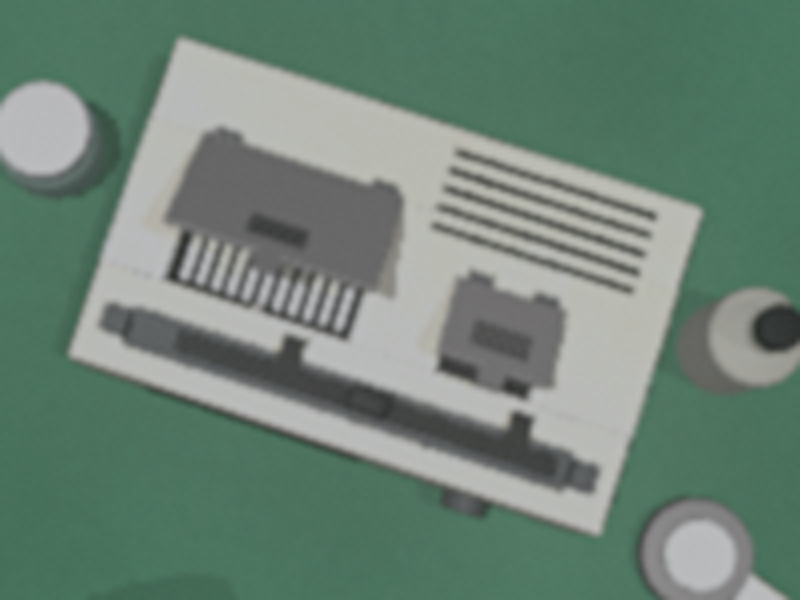

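View pics/side0c.png

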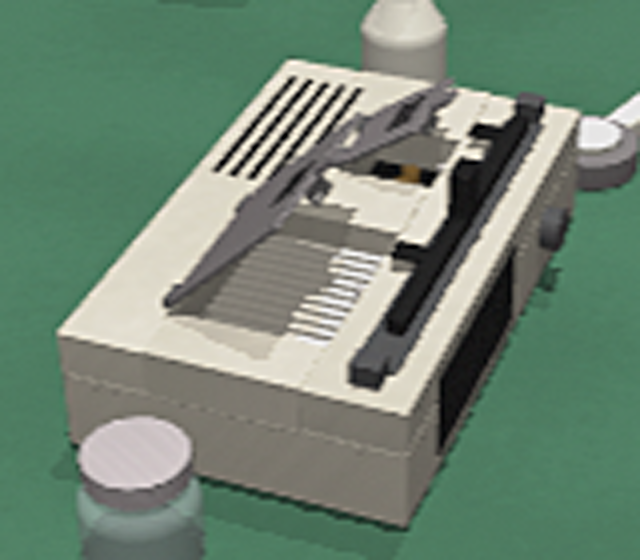

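```bash
cat > h.py <<'E'
import numpy as np
from scipy.spatial.transform import Rotation as R
from scipy.optimize import least_squares
from bench import bot, optics
np.set_printoptions(precision=3,suppress=True)
C={n:optics.calibration(n) for n in("side","top")}
def proj(n,P):
    c=C[n];p=R.from_rotvec(c["attitude"]).inv().apply(np.atleast_2d(P)-c["origin"])
    q=np.c_[p[:,0],-p[:,1],-p[:,2]]@c["mtx"].T
    return q[:,:2]/q[:,2:]
def con(p,P):
    P=np.atleast_2d(P).astype(float)
    return R.from_euler("z",p[2]).apply(P)+[p[0],p[1],0]
E
cat > fit.py <<'E'
from h import *
K=[[105,170,88],[105,-170,88],[-105,-170,88],[-105,170,88]]
T=np.array([[180,38],[703,209],[602,535],[69,356]])/4+[260,135]-.375
S=np.array([[290,60],[580,112],[408,415],[60,335]])/4+[240,125]-.375
S=S[[3,0,1,2]]
def wp(a,r=79.5): return [55-r*np.cos(a)-2*np.sin(a)*1,70,92+r*np.sin(a)+2*np.cos(a)]
def npp(a,r=44.5): return [20-r*np.cos(a)-2*np.sin(a),-75,92+r*np.sin(a)+2*np.cos(a)]
def f(p,full=False):
    r=[proj("top",con(p,K))-T, proj("side",con(p,K))-S]
    # tie: cams offsets
    return np.concatenate(r).ravel()
s=least_squares(f,[500,0,-.3]);print(s.x,f(s.x).reshape(-1,2))
for n,uv,g in(("wide",[277,231],wp),("narrow",[502,340],npp)):
    uv=np.array(uv)/4+[260,135]-.375
    q=least_squares(lambda a:(proj("top",con(s.x,g(a[0])))-uv).ravel(),[.6]);print(n,q.x,q.fun,con(s.x,g(q.x[0])))
print("fin",proj("top",con(s.x,[[-75,-17,130],[-75,17,130]])), (np.array([370,402])/4+[260,135]))
E
python3 fit.py
```

```text
[577.5   -49.114  -0.34 ] [[-0.442 -0.003]
 [-0.05  -0.025]
 [-0.436  0.303]
 [-0.372  0.34 ]
 [-0.958 -0.781]
 [-0.513 -0.833]
 [ 0.522 -0.958]
 [ 0.362 -0.291]]
wide [0.844] [0.167 0.05 ] [[601.485  16.651 152.72 ]]
narrow [0.714] [-0.092 -0.038] [[ 538.386 -114.827  122.66 ]]
fin [[353.993 235.691]
 [340.232 231.093]] [352.5 235.5]
```

```bash
cat >> h.py <<'E'
P=[577.5,-49.1,-0.340]
def rel(target,tipz=None):
    s=bot.observe();M=R.from_rotvec(s["orientation"])
    t=con(P,target)[0]
    return M.inv().apply(t-s["tcp_pos"])
def show():
    s=bot.observe();M=R.from_rotvec(s["orientation"])
    c=R.from_euler("z",-P[2]).apply(s["tcp_pos"]-[P[0],P[1],0])
    print("t",s["time"],"tcp con",c,"tip z",c[2]-17,"F con",R.from_euler("z",-P[2]).apply(s["contact_force"]),"w",s["gripper_width"])
    print("tool axes in console (cols)\n",(R.from_euler("z",-P[2])*M).as_matrix())
E
python3 - <<'E'
from h import *
show()
# tip above wide press point, a=.844
a=.844
print("wide pt x,z",55-79.5*np.cos(a)-2*np.sin(a),92+79.5*np.sin(a)+2*np.cos(a))
print(rel([5,70,250]))
E
```

```text
t 0.1 tcp con [-204.79  -531.624  247.781] tip z 230.78064888616709 F con [0.811 0.139 0.135] w 85.28426129164114
tool axes in console (cols)
 [[-0.735 -0.001  0.679]
 [-0.679  0.001 -0.735]
 [-0.    -1.    -0.001]]
wide pt x,z 0.6793117180658841 152.73986490111756
[-562.341   -1.775 -299.561]
```

>>> play_rows --steps '[{"linear":[-1,0,-0.5],"spin":0.03},{"linear":[-3,0,-1.6],"spin":0.08},{"linear":[-6,0,-3.2],"spin":0.14},{"linear":[-9.2,0,-4.9],"spin":0.2},{"linear":[-12.4,0,-6.6],"spin":0.25},{"linear":[-15.6,0,-8.3],"spin":0.3},{"linear":[-18.8,0,-10],"spin":0.35},{"linear":[-22,0,-11.7],"spin":0.4},{"linear":[-25.2,0,-13.4],"spin":0.45},{"linear":[-28.4,0,-15.1],"spin":0.5},{"linear":[-31.6,0,-16.8],"spin":0.55},{"linear":[-34.8,0,-18.5],"spin":0.6},{"linear":[-38,0,-20.2],"spin":0.65},{"linear":[-41.2,0,-21.9],"spin":0.7},{"linear":[-44.4,0,-23.6],"spin":0.73},{"linear":[-47.6,0,-25.3],"spin":0.746},{"linear":[-50.8,0,-27],"spin":0.746},{"linear":[-53.5,0,-28.5],"spin":0.746},{"linear":[-55.2,0,-29.4],"spin":0.746},{"linear":[-56.2,0,-30],"spin":0.746}]' --fingers 1 --grip_force 40

```text
time: 1.77
tcp_pos: [571.6, -77.0, 248.0]
orientation: [-0.293, -2.109, 2.039]
contact_force: [0.1, 0.9, -0.5]
gripper_width: 0.3
```

```bash
python3 - <<'E'
from h import *
import cv2
show();print(bot.tip_extent,bot.observe()["joint_positions"])
a=optics.snapshot("top")[:,:,::-1];b=optics.snapshot("side")[:,:,::-1]
cv2.imwrite("pics/t1.png",cv2.resize(a[100:300,200:480],None,fx=2.8,fy=2.8));cv2.imwrite("pics/s1.png",cv2.resize(b[60:280,200:440],None,fx=2.7,fy=2.7))
show()
E
```

```text
t 1.7667 tcp con [  3.723 -28.305 248.016] tip z 231.01564565675372 F con [-0.209  0.879 -0.503] w 0.342794650663837
tool axes in console (cols)
 [[-0.998 -0.004  0.062]
 [-0.062  0.033 -0.998]
 [ 0.002 -0.999 -0.033]]
17.0 [-0.279  0.389 -0.013  1.171  0.033  3.141]
t 1.8667 tcp con [  3.814 -28.614 248.057] tip z 231.0574605659517 F con [-0.392 -0.161  0.349] w 0.10596923720789639
tool axes in console (cols)
 [[-0.998 -0.003  0.062]
 [-0.062  0.033 -0.998]
 [ 0.001 -0.999 -0.033]]
```

>>> play_rows --steps '[{"linear":[0,0,0],"spin":-0.1},{"linear":[0,0,0],"spin":-0.2},{"linear":[0,0,0],"spin":-0.3},{"linear":[0,0,0],"spin":-0.4},{"linear":[0,0,0],"spin":-0.5},{"linear":[0,0,0],"spin":-0.6},{"linear":[0,0,0],"spin":-0.7},{"linear":[0,0,0],"spin":-0.8},{"linear":[0,0,0],"spin":-0.9},{"linear":[0,0,0],"spin":-1.0},{"linear":[0,0,0],"spin":-1.1},{"linear":[0,0,0],"spin":-1.2},{"linear":[0,0,0],"spin":-1.3},{"linear":[0,0,0],"spin":-1.4},{"linear":[0,0,0],"spin":-1.5},{"linear":[0,0,0],"spin":-1.5}]'

```text
time: 3.2
tcp_pos: [570.6, -77.3, 248.4]
orientation: [-0.999, 1.472, -1.433]
contact_force: [-0.3, -0.7, 0.4]
gripper_width: -0.1
```

```bash
python3 - <<'E'
from h import *
show();print(bot.observe()["joint_positions"])
E
```

```text
t 3.2 tcp con [  2.947 -28.908 248.442] tip z 231.44217251868244 F con [-0.031 -0.728  0.424] w -0.0971660230301305
tool axes in console (cols)
 [[-0.005 -0.003  1.   ]
 [-0.999  0.033 -0.005]
 [-0.033 -0.999 -0.003]]
[-0.28   0.386 -0.015  1.171  0.033  1.636]
```

View pics/s1.png

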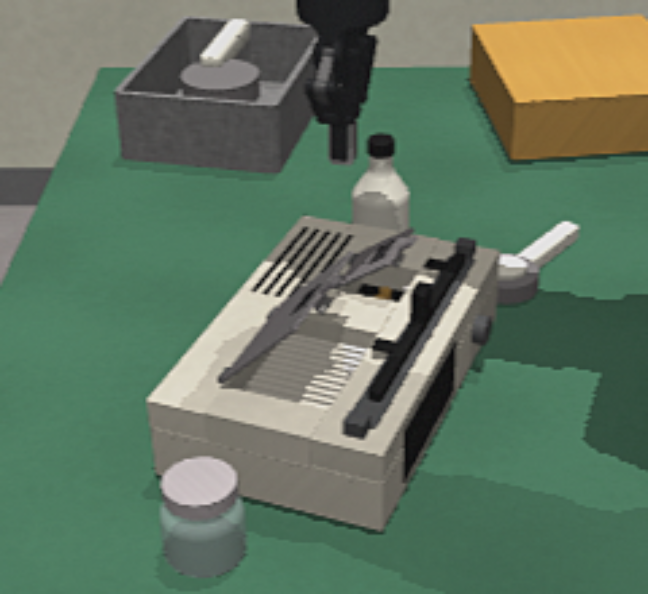

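The side picture shows the shut fingertips at pixel ~(327,118), clear above the console; all objects are unmoved. I'll check the tip height and compute the approach to the wide cover.

```bash
python3 - <<'E'
from h import *
for z in(215,223,231,239):print(z,proj("side",con(P,[4,-28.5,z])))
a=.844
# contact: finger half 15 in x, tip face centre at patch x
for t in ([8,70,215],[8,70,190],[8,70,180]): print(t,rel(t))
E
```

```text
215 [[326.769 125.294]]
223 [[326.728 122.208]]
231 [[326.687 119.097]]
239 [[326.645 115.961]]
[8, 70, 215] [-97.767  36.692   4.684]
[8, 70, 190] [-96.937  61.678   4.769]
[8, 70, 180] [-96.606  71.672   4.803]
```

View pics/t1.png

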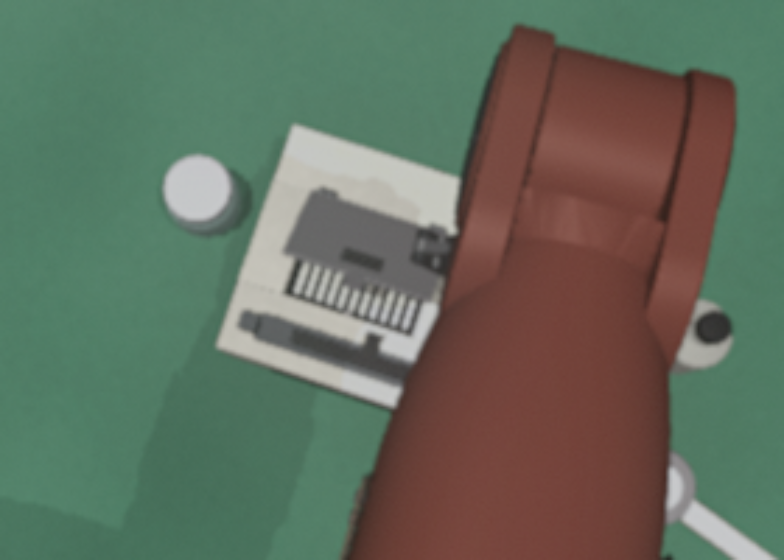

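>>> play_rows --steps '[{"linear":[-1.5,0,0.3],"spin":0},{"linear":[-4,0,0.6],"spin":0},{"linear":[-7,0,1],"spin":0},{"linear":[-9,0.5,1.4],"spin":0},{"linear":[-9.7,2,1.4],"spin":0},{"linear":[-9.7,4,1.4],"spin":0},{"linear":[-9.7,5.6,1.4],"spin":0},{"linear":[-9.7,6.3,1.4],"spin":0},{"linear":[-9.7,6.3,1.4],"spin":0}]'

```text
time: 3.95
tcp_pos: [616.7, 11.4, 187.0]
orientation: [-0.998, 1.479, -1.436]
contact_force: [-1.0, 0.1, 0.2]
gripper_width: 0.1
```

```bash
python3 - <<'E'
from h import *
import cv2
show();print(rel([17,70,172]),rel([-24.5,70,111]))
b=optics.snapshot("side")[:,:,::-1]
cv2.imwrite("pics/s2.png",cv2.resize(b[80:260,240:420],None,fx=3.3,fy=3.3))
E
```

```text
t 3.95 tcp con [ 16.789  70.149 186.994] tip z 169.99411554480483 F con [-0.939 -0.251  0.168] w 0.0863752538621456
tool axes in console (cols)
 [[-0.011 -0.006  1.   ]
 [-0.999  0.033 -0.011]
 [-0.033 -0.999 -0.006]]
[ 0.635 14.98   0.309] [  3.086  76.198 -40.794]
```

View pics/s2.png

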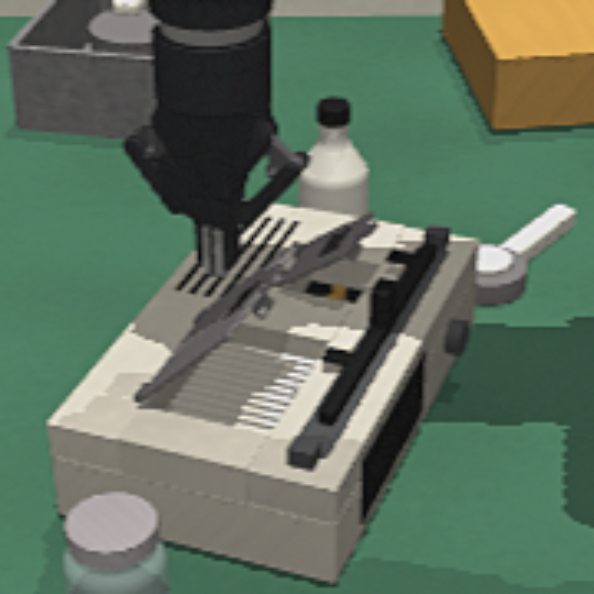

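The shut fingers stand just above the wide plate, inboard of its free edge. Now I press along the arc.

>>> play_rows --steps '[{"linear":[0,0.8,0],"spin":0},{"linear":[0,1.5,0],"spin":0},{"linear":[0,2,-0.3],"spin":0},{"linear":[0.1,2.5,-0.7],"spin":0},{"linear":[0.1,3,-1.0],"spin":0},{"linear":[0.1,3.5,-1.4],"spin":0},{"linear":[0.2,4,-1.7],"spin":0},{"linear":[0.2,4.5,-2.0],"spin":0},{"linear":[0.2,5,-2.4],"spin":0},{"linear":[0.3,5.5,-2.8],"spin":0},{"linear":[0.3,6,-3.2],"spin":0},{"linear":[0.3,6.3,-3.4],"spin":0},{"linear":[0.3,6.3,-3.4],"spin":0}]'

```text
time: 5.08
tcp_pos: [584.6, 22.7, 124.8]
orientation: [-0.998, 1.475, -1.435]
contact_force: [-0.6, 0.3, -0.2]
gripper_width: 0.2
```

```bash
python3 - <<'E'
from h import *
import cv2
show();print(rel([-24.5,70,111]))
b=optics.snapshot("side")[:,:,::-1]
cv2.imwrite("pics/s3.png",cv2.resize(b[80:260,240:420],None,fx=3.3,fy=3.3))
E
```

```text
t 5.0833 tcp con [-17.299  70.079 124.815] tip z 107.8152305245798 F con [-0.7    0.087 -0.177] w 0.15118572552357892
tool axes in console (cols)
 [[-0.008 -0.005  1.   ]
 [-0.999  0.033 -0.008]
 [-0.033 -0.999 -0.005]]
[ 0.596 13.838 -7.133]
```

View pics/s3.png

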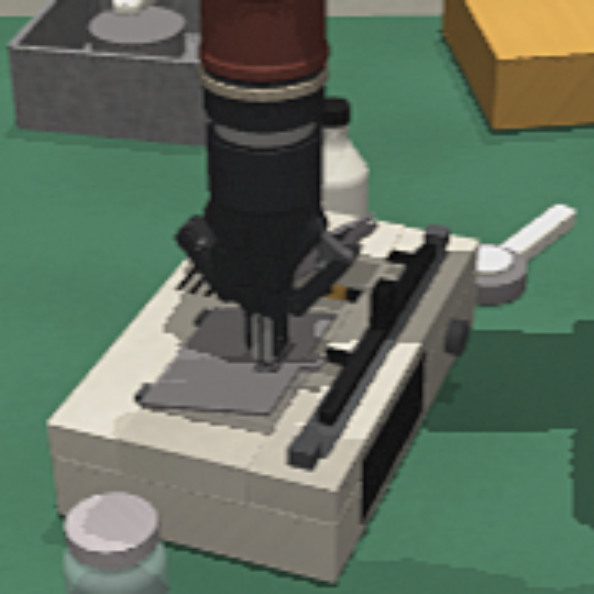

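The wide cover is nearly down with the finger on its patch. Next is the catch.

>>> play_rows --steps '[{"linear":[0,0.3,-0.2],"spin":0},{"linear":[0,0.6,-0.4],"spin":0},{"linear":[0,0.9,-0.5],"spin":0},{"linear":[0,1.1,-0.6],"spin":0},{"linear":[0,1.3,-0.6],"spin":0},{"linear":[0,1.4,-0.6],"spin":0},{"linear":[0,1.5,-0.6],"spin":0},{"linear":[0,1.5,-0.6],"spin":0}]'

```text
time: 5.8
tcp_pos: [580.0, 25.0, 111.0]
orientation: [-0.997, 1.474, -1.435]
contact_force: [-1.3, -0.3, 7.6]
gripper_width: -0.2
```

```bash
python3 - <<'E'
from h import *
show();print(rel([-24.5,70,111]))
E
```

```text
t 5.8 tcp con [-22.371  70.69  110.958] tip z 93.9584960986105 F con [-1.149 -0.695  7.622] w -0.21579680418189895
tool axes in console (cols)
 [[-0.008 -0.003  1.   ]
 [-0.999  0.033 -0.008]
 [-0.033 -0.999 -0.003]]
[ 0.706 -0.058 -2.123]
```

>>> play_rows --steps '[{"linear":[0,0.1,0],"spin":0},{"linear":[0,0.2,0],"spin":0},{"linear":[0,0.3,0],"spin":0},{"linear":[0,0.3,0],"spin":0}]'

```text
time: 6.13
tcp_pos: [580.1, 25.1, 110.0]
orientation: [-0.996, 1.473, -1.436]
contact_force: [-9.9, -0.5, 29.8]
gripper_width: -0.3
```

Firm stop at shut height with ~30 N, so the wide cover is seated. I'll lift, look, and go above the narrow cover.

>>> play_rows --steps '[{"linear":[0,-1,0],"spin":0},{"linear":[0,-3.5,0],"spin":0},{"linear":[0.5,-6,0.4],"spin":0},{"linear":[2.5,-7,0.8],"spin":0},{"linear":[5.5,-7,1.2],"spin":0},{"linear":[8.5,-7,1.6],"spin":0},{"linear":[11.5,-7,2],"spin":0},{"linear":[13.5,-7,2.2],"spin":0},{"linear":[14.4,-7,2.2],"spin":0},{"linear":[14.4,-7,2.2],"spin":0}]'

```text
time: 6.97
tcp_pos: [550.1, -121.4, 172.3]
orientation: [-0.996, 1.477, -1.436]
contact_force: [0.1, -0.0, -0.1]
gripper_width: -0.2
```

```bash
python3 - <<'E'
from h import *
import cv2
show();print(rel([0,-75,141]),rel([-24.5,-75,111]))
b=optics.snapshot("side")[:,:,::-1]
cv2.imwrite("pics/s4.png",cv2.resize(b[80:260,240:420],None,fx=3.3,fy=3.3))
E
```

```text
t 6.9667 tcp con [ -1.705 -77.241 172.251] tip z 155.2509322798502 F con [ 0.134  0.031 -0.1  ] w -0.17970333307320366
tool axes in console (cols)
 [[-0.011 -0.004  1.   ]
 [-0.999  0.033 -0.011]
 [-0.033 -0.999 -0.005]]
[-1.218 31.301  1.825] [  0.046  61.388 -22.535]
```

View pics/s4.png

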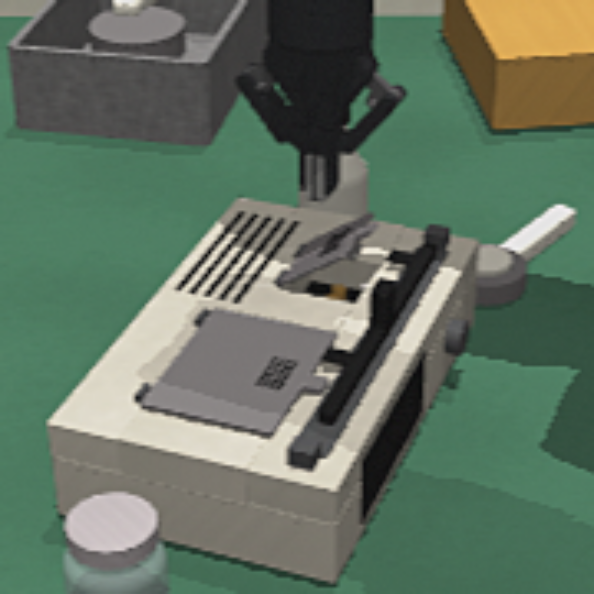

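The wide cover lies flat (free edge about pixel (315,200)); narrow is open, with the finger above it. Pressing narrow along its arc.

>>> play_rows --steps '[{"linear":[0,1,0.1],"spin":0},{"linear":[0,2,0.2],"spin":0},{"linear":[-0.1,2.7,0.2],"spin":0},{"linear":[-0.1,3.2,0],"spin":0},{"linear":[-0.1,3.6,-0.4],"spin":0},{"linear":[-0.1,4,-0.8],"spin":0},{"linear":[-0.1,4.4,-1.2],"spin":0},{"linear":[-0.1,4.8,-1.5],"spin":0},{"linear":[-0.1,5.1,-1.8],"spin":0},{"linear":[0,5.4,-2.0],"spin":0},{"linear":[0,5.7,-2.2],"spin":0},{"linear":[0,5.9,-2.2],"spin":0},{"linear":[0,6.1,-2.2],"spin":0},{"linear":[0,6.3,-2.2],"spin":0},{"linear":[0,6.3,-2.2],"spin":0}]'

```text
time: 8.27
tcp_pos: [531.3, -110.7, 110.8]
orientation: [-0.996, 1.473, -1.436]
contact_force: [-0.7, 1.6, 13.8]
gripper_width: 0.1
```

```bash
python3 - <<'E'
from h import *
show()
E
```

```text
t 8.2667 tcp con [-22.967 -73.488 110.782] tip z 93.78229062781386 F con [-1.199  1.267 13.775] w 0.09718870447228342
tool axes in console (cols)
 [[-0.008 -0.002  1.   ]
 [-0.999  0.033 -0.008]
 [-0.033 -0.999 -0.002]]
```

>>> play_rows --steps '[{"linear":[0,0.1,0],"spin":0},{"linear":[0,0.2,0],"spin":0},{"linear":[0,0.25,0],"spin":0},{"linear":[0,0.25,0],"spin":0}]'

```text
time: 8.6
tcp_pos: [531.5, -110.7, 110.1]
orientation: [-0.995, 1.472, -1.437]
contact_force: [-8.5, 2.6, 35.6]
gripper_width: 0.6
```

>>> play_rows --steps '[{"linear":[0,-1,0],"spin":0},{"linear":[0,-3,0],"spin":0},{"linear":[0,-5,0],"spin":0},{"linear":[0,-6,0],"spin":0},{"linear":[0,-6,0],"spin":0}]'

```text
time: 9.02
tcp_pos: [531.3, -112.8, 168.9]
orientation: [-0.995, 1.472, -1.437]
contact_force: [0.5, -0.4, 0.4]
gripper_width: 0.3
```

```bash
python3 - <<'E'
from h import *
import cv2
show();print(rel([-75,-55,175]),rel([-75,-55,128]))
b=optics.snapshot("side")[:,:,::-1]
cv2.imwrite("pics/s5.png",cv2.resize(b[80:260,240:420],None,fx=3.3,fy=3.3))
E
```

```text
t 9.0167 tcp con [-22.346 -75.446 168.925] tip z 151.92474721714805 F con [ 0.584 -0.246  0.384] w 0.25839927549447156
tool axes in console (cols)
 [[-0.008 -0.     1.   ]
 [-0.999  0.033 -0.008]
 [-0.033 -0.999 -0.001]]
[-20.194  -5.377 -52.827] [-18.631  41.597 -52.8  ]
```

View pics/s5.png

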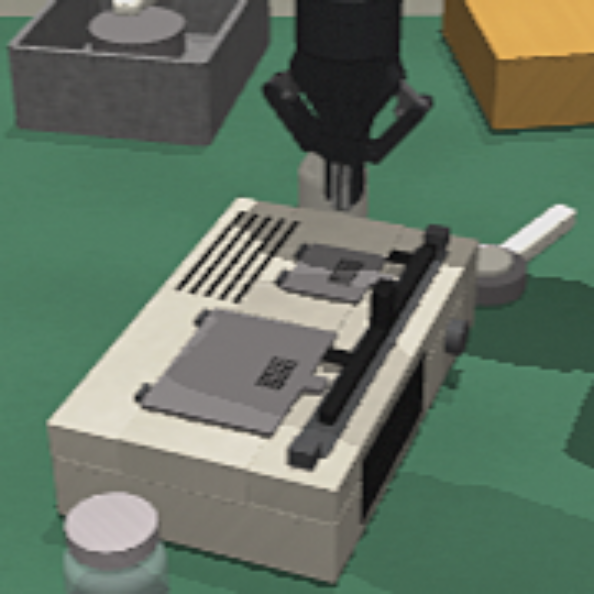

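Both covers lie flat. Next the fin: go to its -y side (console y -48), tip at about 110 mm.

>>> play_rows --steps '[{"linear":[-0.6,0,-1.2],"spin":0},{"linear":[-1.4,0,-3],"spin":0},{"linear":[-2.2,0,-4.6],"spin":0},{"linear":[-2.6,0,-5.3],"spin":0},{"linear":[-2.6,0.5,-5.3],"spin":0},{"linear":[-2.6,1.6,-5.3],"spin":0},{"linear":[-2.6,2.8,-5.3],"spin":0},{"linear":[-2.6,3.8,-5.3],"spin":0},{"linear":[-2.6,4.2,-5.3],"spin":0},{"linear":[-2.6,4.2,-5.3],"spin":0}]'

```text
time: 9.9
tcp_pos: [489.4, -68.6, 124.8]
orientation: [-0.998, 1.476, -1.434]
contact_force: [0.7, 0.1, 0.3]
gripper_width: -0.0
```

```bash
python3 - <<'E'
from h import *
import cv2
show();print(rel([-75,-5,127]))
b=optics.snapshot("side")[:,:,::-1]
cv2.imwrite("pics/s6.png",cv2.resize(b[100:230,280:410],None,fx=4.5,fy=4.5))
E
```

```text
t 9.9 tcp con [-76.555 -47.784 124.844] tip z 107.84442069115516 F con [0.574 0.335 0.322] w -0.020817761083755236
tool axes in console (cols)
 [[-0.009 -0.005  1.   ]
 [-0.999  0.033 -0.009]
 [-0.033 -0.999 -0.006]]
[-42.844  -0.741   1.178]
```

View pics/s6.png

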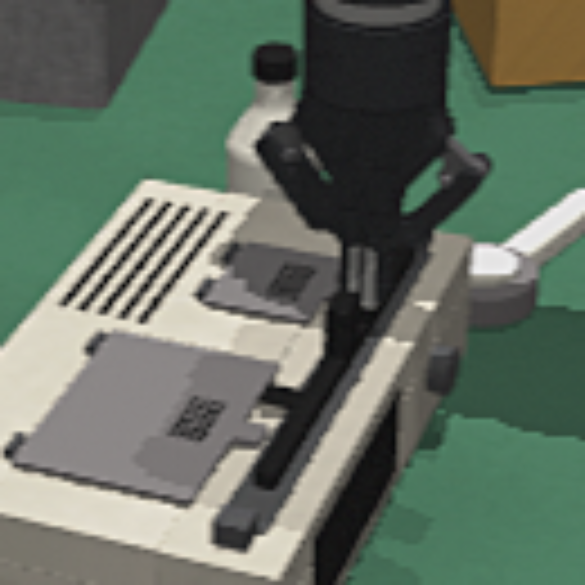

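Finger is beside the fin with clearance. Pushing it along +y.

>>> play_rows --steps '[{"linear":[-0.4,0,0.1],"spin":0},{"linear":[-0.8,0,0.1],"spin":0},{"linear":[-1.2,0,0.1],"spin":0},{"linear":[-1.6,0,0.1],"spin":0},{"linear":[-2,0,0.1],"spin":0},{"linear":[-2.4,0,0.1],"spin":0},{"linear":[-2.8,0,0.1],"spin":0},{"linear":[-3.2,0,0.1],"spin":0},{"linear":[-3.5,0,0.1],"spin":0},{"linear":[-3.8,0,0.1],"spin":0},{"linear":[-4.0,0,0.1],"spin":0},{"linear":[-4.1,0,0.1],"spin":0},{"linear":[-4.1,0,0.1],"spin":0}]'

```text
time: 11.03
tcp_pos: [504.7, -29.9, 127.7]
orientation: [-0.997, 1.474, -1.435]
contact_force: [-0.2, -0.8, -0.2]
gripper_width: 0.3
```

```bash
python3 - <<'E'
from h import *
show()
E
```

```text
t 11.0333 tcp con [-75.066  -6.216 127.659] tip z 110.65921946038344 F con [ 0.13  -0.825 -0.241] w 0.3190142775595686
tool axes in console (cols)
 [[-0.008 -0.003  1.   ]
 [-0.999  0.034 -0.008]
 [-0.034 -0.999 -0.004]]
```

Creep on until the end stop answers in force.

>>> play_rows --steps '[{"linear":[-0.1,0,0],"spin":0},{"linear":[-0.2,0,0],"spin":0},{"linear":[-0.3,0,0],"spin":0},{"linear":[-0.3,0,0],"spin":0}]'

```text
time: 11.37
tcp_pos: [505.0, -28.9, 127.7]
orientation: [-1.0, 1.474, -1.439]
contact_force: [-3.5, -9.0, 0.5]
gripper_width: 0.2
```

>>> play_rows --steps '[{"linear":[-0.1,0,0],"spin":0},{"linear":[-0.2,0,0],"spin":0},{"linear":[-0.2,0,0],"spin":0},{"linear":[-0.2,0,0],"spin":0}]'

```text
time: 11.7
tcp_pos: [505.0, -28.7, 127.8]
orientation: [-1.002, 1.474, -1.442]
contact_force: [-6.4, -18.2, 2.2]
gripper_width: -0.0
```

```bash
python3 - <<'E'
from h import *
show()
E
```

```text
t 11.7 tcp con [-75.129  -4.901 127.758] tip z 110.75778619991468 F con [  0.063 -19.328   2.167] w -0.03463562306832401
tool axes in console (cols)
 [[-0.011 -0.004  1.   ]
 [-1.     0.026 -0.011]
 [-0.026 -1.    -0.004]]
```

>>> play_rows --steps '[{"linear":[0.5,0,0],"spin":0},{"linear":[1.3,0,0],"spin":0},{"linear":[1.7,-0.5,0],"spin":0},{"linear":[1.7,-2,0],"spin":0},{"linear":[1.7,-5,0],"spin":0},{"linear":[1.7,-8,0],"spin":0},{"linear":[1.7,-11,-1],"spin":0},{"linear":[3,-13,-3],"spin":0},{"linear":[6,-14,-6],"spin":0},{"linear":[9,-14,-9],"spin":0},{"linear":[12,-14,-12],"spin":0},{"linear":[14,-14,-13],"spin":0},{"linear":[14,-14,-13],"spin":0},{"linear":[14,-14,-13],"spin":0}]'

```text
time: 12.87
tcp_pos: [334.9, -117.8, 264.2]
orientation: [-0.994, 1.475, -1.438]
contact_force: [-0.3, -0.4, 0.3]
gripper_width: -0.3
```

```bash
python3 - <<'E'
from h import *
import cv2
show()
b=optics.snapshot("side")[:,:,::-1]
cv2.imwrite("pics/s7.png",cv2.resize(b[100:230,260:410],None,fx=4.5,fy=4.5))
b=optics.snapshot("top")[:,:,::-1]
cv2.imwrite("pics/t7.png",cv2.resize(b[135:285,260:460],None,fx=4,fy=4,interpolation=cv2.INTER_CUBIC))
print(proj("top",con(P,[[-75,-17,130],[-75,17,130]])))
E
```

```text
t 12.8667 tcp con [-205.803 -145.715  264.188] tip z 247.18797644410677 F con [-0.161 -0.504  0.281] w -0.26674113385586457
tool axes in console (cols)
 [[-0.011 -0.001  1.   ]
 [-0.999  0.034 -0.011]
 [-0.034 -0.999 -0.002]]
[[353.998 235.692]
 [340.235 231.098]]
```

View pics/s7.png

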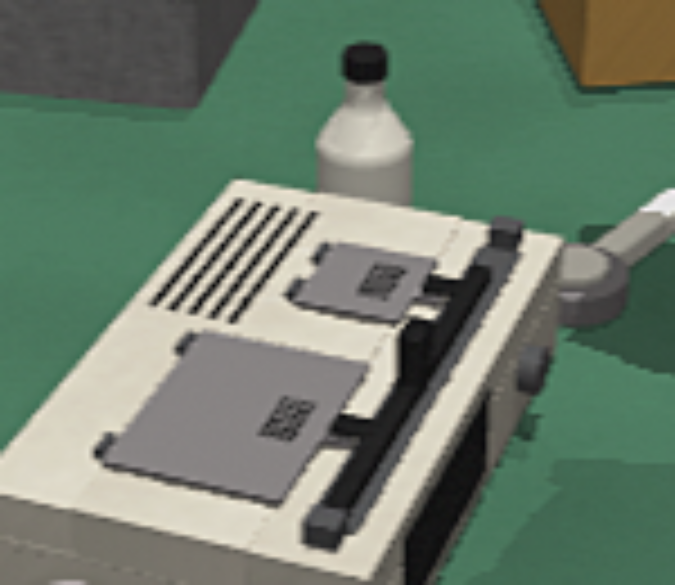

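View pics/t7.png

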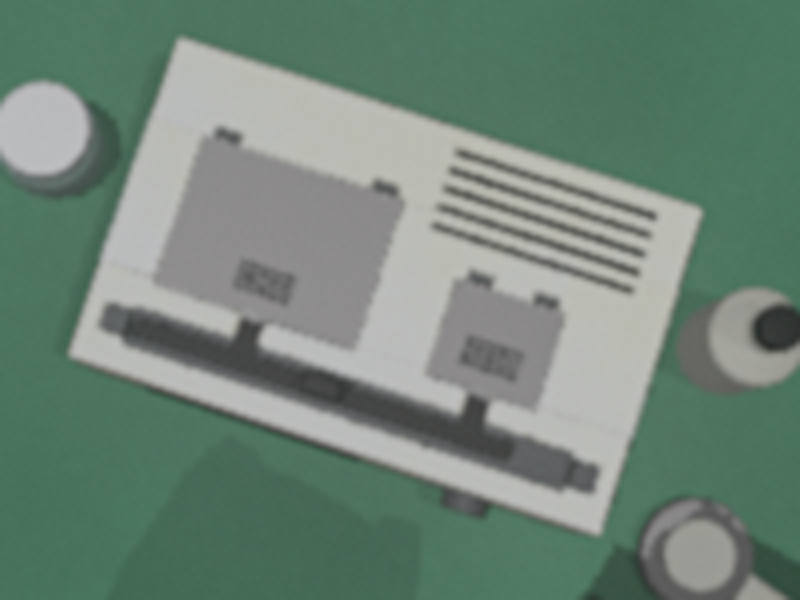

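Both covers lie flat and the bar is against its left end stop (crop pixel ~(125,322)). The tongues lie over both tabs, and the fin is at pixel (340.7,231.7) against (340.2,231.1) predicted for locked. Jar, bottle and applicator have not moved. Handing in.

```bash
python3 - <<'E'
from bench import close_job
print(close_job())
E
```

```text
the job is handed in; nothing more can be done
None
```

I pressed the wide cover and then the narrow cover down with the shut fingers, to firm stops at about 30 N and 36 N. I then pushed the lock fin along console +y to its end stop, where it answered with about 19 N. The arm is clear of everything, and the job was handed in at about 13 s on the robot's clock.

- **Covers and lock:** In the last pictures both covers lie flat with the tongues over their tabs. The lock bar rests against its end stop. The fin is within about 1 px (about 2 mm) of where the locked position should appear.
- **Bottle, jar and applicator:** None has visibly moved compared with the first pictures.
- **What went wrong:** My first approach drove the last joint to the end of its range (read as 3.141 against a limit of 3.14), so the arm stopped short. I turned the gripper back about a quarter turn, which left a harmless tilt of about 2°. No failure was reported then, but no verdict is given at hand-in either, so I can't rule out that this counted as passing a joint's range.

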